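# Unhook the honey strainer and seat it in the tub

## Task

Take the steel honey strainer off the red hook of its wooden stand: feel your way up until its loop just clears the upturned tip, then bring it out through the gap below the hook's upper arm without forcing it against the stand. Seat it gently in the round opening of the honey tub's yellow lid, level and fully home on its flange, let go, and leave the jars and other things where they are.

Things in the scene. Friction and masses are not known exactly. Their poses are not given: they have to be found in the camera images.
- strainer: Loose steel honey strainer, 0.25 to 0.42 kg; origin: centre of its underside, z up. Tapered bowl, outer radius 40 mm at the bottom, 51 mm under the flange; flat flange of radius 64 mm, 56 to 61 mm above the origin. Two rods lead out along +x to the hanging loop. It starts hung on the stand, some 4 degrees nose down (-x side low), leaning between hook and post; held by the grip it levels.
- grip (a point): Centre of the strainer's wooden grip bar, 106 mm above the strainer's origin. The bar is 16 mm thick (along strainer x), 76 mm long (along y), 24 mm high; best pinched from above across its thickness (fingers closing along strainer x). 45 mm of free height below it down to the flange.
- loop_bar (a point): Centre of the loop's top bar, 107.5 mm along +x and 170 mm above the strainer's origin. The loop is an upright rectangle of 8 mm round rod in the strainer's plane x = 107.5 mm: top bar along y, legs at y = +-32 mm, lower crossbar at z = 62 mm (rod centres).
- stand: Fixed wooden hook stand, 335 mm high; origin on the table under the hanging bowl's centre, z up, +x towards its post, so the strainer comes off along -x. Base board 12 mm thick, x -90 to 150, y +-75 mm. Slotted post, 68 mm wide, front face at x = 115 mm. The bar and crossbar have 7 mm play in x between prong and post. Everything is rigid: push with a few newtons only.
- hook (a point): Fixed point of the stand, x = 97 mm, z = 211 mm: peg-top level in the line of the red C-shaped hook (12 mm wide in y, through the loop, rigidly clamped). Its prong, x 94 to 100 mm, stands before the bar; its tip is 16 to 76 mm above this point, differs each time, not reported. Its upper arm (to x = 92 mm) leaves a 14 mm gap over the tip for the 8 mm bar; its 8 mm lower arm is 78 mm below the tip.
- pegs (a point): Where the loop's top bar rests: midway between the tops of two short steel pegs (y = +-17 mm, 8 mm thick, reaching forward to x = 95 mm), 107.5 mm along +x and 211 mm above the stand's origin.
- tub: Fixed white honey tub 210 x 170 mm with a yellow lid 220 x 180 mm; origin under its centre on the table; the top of the lid is 120 mm above it. Stands on the other side from the stand (either may be left or right).
- opening (a point): Centre of the round opening in the tub's lid, on the level of the lid's top face. Opening diameter 108 mm, through the 12 mm lid, free to the tub's floor. When the strainer is home its flange lies on the lid, so its origin is 56 mm below this point; any turn of the strainer about the vertical will do.
- jar_a: Bystander: amber honey jar with yellow lid, 60 mm across, 85 mm high, between stand and tub; origin under its centre.
- jar_b: Bystander: amber jar with white lid, 68 mm across, 100 mm high, at the back; origin under its centre.
- jar_c: Bystander: amber jar with red lid, 68 mm across, 100 mm high, at the back; origin under its centre.
- spoon: Bystander: wooden spoon, 170 mm long, lying on the table in the middle in front.
- bowl: Bystander: white bowl, 110 mm across, 50 mm high, at the left.
- mug: Bystander: blue mug, 76 mm across, 85 mm high, at the right.
- bottle: Bystander: amber bottle, 56 mm across, 150 mm high, at the right.
Things that resemble listed ones, but are neither listed nor needed, are in the scene too. Leave any blue or orange look-alike of the strainer alone.

How it is judged (in metres and radians):
On the way:
1. the strainer's loop is off the hook: its top bar is well in front of the prong (x of loop_bar in the frame of stand below 0.075 m and contact force between strainer and stand below 0.1 N), for 0.1 s.
At the end, for the whole second after the job is handed in: The strainer sits in the lid's opening: centre within 6 mm of the opening's, flange down on the lid (origin 52 to 60 mm below the lid's top), tilted less than 0.05 rad, at rest (horizontal distance between strainer and opening below 0.006 m and z of strainer in the frame of opening between -0.06 and -0.052 m and angle between strainer's own z axis and vertical below 0.05 rad and linear speed of strainer below 0.02 m/s); the robot touches nothing.
It fails at once if the strainer is jammed hard against the stand, even while being gripped (over 40 N) (contact force between strainer and stand above 40 N).
It fails at once if once lifted, the strainer is forced against the stand or its hook (over 15 N with the loop's bar raised by more than 6 mm) (contact force between strainer and stand above 15 N and z of loop_bar in the frame of pegs above 0.01 m).
It fails at once if the strainer is pressed or dropped hard on the tub (over 20 N) (contact force between strainer and tub above 20 N).
It fails at once if a bystander is moved by more than 30 mm (distance of any of jar_a, jar_b, jar_c, spoon, bowl, mug, bottle from where it was at the start of the episode above 0.03 m).
It also fails if it takes over 72 s, if anything falls off the work surface, if the arm or the gripper's body presses on something with over 40 N, if the wrist force passes 120 N, or if a joint passes its speed limit or range.

## Robot

A 6-joint arm with a two-finger parallel gripper is mounted at the origin on the work surface. World frame = base frame: x ahead of the robot, y to its left, z up, the work surface at z = 0. Lengths are in mm, angles in rad, forces in N, time in s.
With the tool pointing down it reaches from about 350 to 775 mm from the base axis. Payload 7.3 kg.
Tool frame: the origin (TCP) lies at the very end of the fingers, on their centre line; the grasp point (between the pads) lies 19 mm behind it; z points along the fingers, y is the line along which they close (so a half turn about z gives the same grasp; the last joint's range is limited). The gripper opens to 92 mm and grips with 3 to 60 N. Pads are 19 mm wide; open, the fingers measure 130 mm over their backs; the gripper's body (75 mm by 190 mm) begins 47 mm behind the grasp point.
Start: joints at [1.103, 0.342, 1.524, -0, 1.275, -0.146], TCP at [166.03, 498.075, 226.741] pointing down, gripper open.
Joint ranges: [-2.53, 2.53], [-0.77, 2.02], [0.04, 2.7], [-1, 4.14], [0.28, 2.66], [-3.11, 3.11]. Speed limits (rad/s): [2.57, 2.57, 3.14, 3.14, 3.14, 3.14].

## Interface

Orientations are given as [roll, pitch, yaw] about the fixed x, y, z axes, in that order (R = Rz(yaw) Ry(pitch) Rx(roll)).
In Python, from plant import bot gives the robot as it stands.
- The arm moves only by the tool jog_arm, never from a script. Its argument "targets" is a list of rows, each an object with "xyz": the shift along the tool's x, y, z as a fraction of full scale, a list of three; "spin": the turn about the tool's z as a fraction of full scale. In form: [{"xyz": [x, y, z], "spin": spin}, ...]. A call has exactly 10 rows; each row shifts and turns the commanded pose from where the row before left it, along the tool's axes as they then stand; what a row does not reach is not made up. Full scale, the value 1, is 80 mm for a shift and 0.1 rad for a turn. A row lasts 1/8 s, in which the tool goes at most 62.5 mm and 10.7 degrees, less where a joint would pass 70% of its speed; a pose out of reach is approached as far as the arm can. A call with a number of a shift or a turn outside -1 to 1 is refused whole. A call with a gripper value outside its range is refused whole. "gripper" is the opening in per cent of the stroke, from 0 (shut) to 100 (fully open), set as the call begins (left out, the last holds). The fingers move at their own pace and stop on an object; the grip force is fixed at half the most. Time passes only in rows, so rows that do not move let the fingers close, or fill a call up. It gives the time, the measured TCP pose, the force, the opening and the grip force at its end, in the units of the state.
- bot.get_obs(): the state, without advancing time (a new reading comes with each control period).
- bot.capture(name): name is "side" or "top"; returns the picture (420x560x3 uint8, blue, green, red); there is no depth.
- bot.get_calibration(name): a dict with "vfov" (degrees; the focal length in pixels is half the picture's height over the tangent of half this angle, whatever the lens; pixels are square), "cx", "cy" (the principal point, pixels), "k1" (the pictures are not rectified: a ray, as slopes to the right and down, at radius r is drawn at 1 + k1 r^2 times it, then the intrinsics apply), "eye" and "rotation" of the camera in the world. Camera axes: x right, y down, z forward; pixel columns grow to the right and rows downward; lengths in mm; the calibration is good to about 2 mm. A picture is of the moment at which its call begins. get_calibration takes no time and is no camera call.
- bot.close_job(): hands the job in; it is judged then, once.
The state is a dict: "time": time; "joint_positions": joint angles; "dq": joint speeds; "tau": joint torques, N m; "tool_pos": TCP position; "tcp_rot": TCP orientation; "contact_force": force on the tool from outside, world axes, zero at the start; "moment": the same for the moment, N m; "grip_width": finger opening in mm; "finger_force": force on a finger pad.
Only numpy, scipy, OpenCV 4.12 (cv2) and the standard library are available. Lean on these libraries where they do the work, as an engineer would, in place of code of your own. Each camera call takes 0.05 s, during which the arm holds its last target. There are 200 camera calls.

## Working session

There is one attempt and no reset: what is moved stays moved. The work goes in short steps, Python scripts to look and compute and a tool call to move; the robot and the scene stay as the last step left them, time stands still between calls to the robot, and variables do not carry over. Pictures are saved under pics/ and viewed, at most 10 in all, crops included, and the job is handed in when it is done.

Besides the shell and the picture viewer there is one more tool, called by a JSON object that holds its "fn" and its "kwargs". jog_arm: Moves the arm, as the interface text tells. Shift numbers are shares of 80 mm and turn numbers shares of 0.1 rad, none past 1 either way. Its arguments: {"type":"object","properties":{"targets":{"type":"array","items":{"type":"object","properties":{"xyz":{"type":"array","items":{"type":"number"}},"spin":{"type":"number"}}}},"gripper":{"type":"number"}},"required":["targets"]}

```bash
mkdir -p pics; ls
python3 - <<'E'
from plant import bot
import cv2
for n in("side","top"):
    cv2.imwrite(f"pics/{n}0.png",bot.capture(n)); print(n,bot.get_calibration(n))
print(bot.get_obs())
E
```

```text
pics
side {'vfov': 42.554963386917095, 'cx': 276.58197434964273, 'cy': 208.1004140057321, 'k1': -0.22021956476752133, 'eye': array([ 456.30037034, 1126.56276985, 1482.36309201]), 'rotation': array([-2.4346149 , -0.00440518, -3.09362103])}
top {'vfov': 53.529611604245865, 'cx': 274.7489336699891, 'cy': 220.96545360131526, 'k1': -0.11093444294865998, 'eye': array([ 328.60704205,    6.21894526, 1289.32107132]), 'rotation': array([-2.97947301, -0.02158804, -1.55203255])}
{'time': 0.1, 'joint_positions': array([ 1.10304693e+00,  3.42618537e-01,  1.52490077e+00,  1.46534555e-05,
        1.27540064e+00, -1.46018128e-01]), 'dq': array([-0.0001517 , -0.00314588, -0.00353136, -0.00050666,  0.00042986,
        0.00101379]), 'tau': array([ 1.88925544e-03, -4.32000196e+01, -2.44694388e+01,  7.20061641e-02,
        5.25072974e-02, -6.09153312e-05]), 'tool_pos': array([165.83255246, 497.74854908, 226.1396063 ]), 'tcp_rot': array([-3.14028152e+00, -2.06985080e-04,  2.81985697e+00]), 'contact_force': array([0.04316149, 0.25260632, 0.07762857]), 'moment': array([0.0292225 , 0.01807678, 0.0085043 ]), 'finger_force': 0.0, 'grip_width': 91.9591696615677}
```

View pics/side0.png

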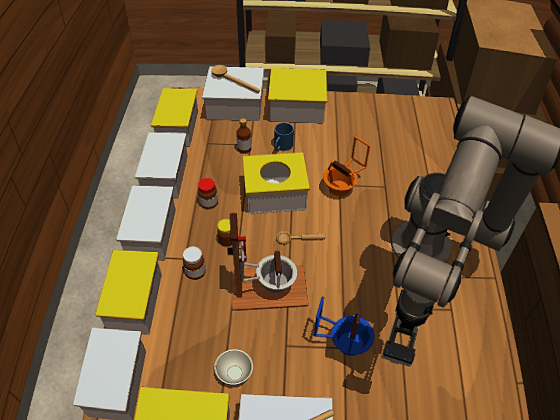

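View pics/top0.png

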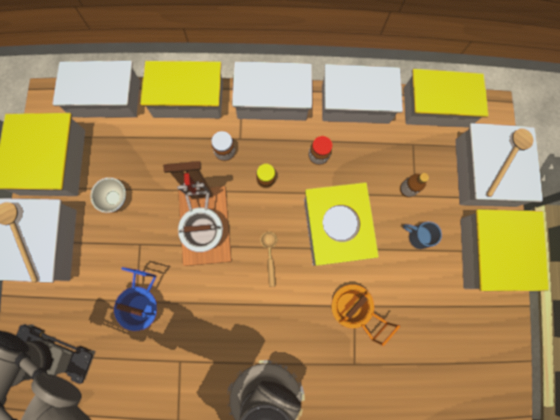

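The side view shows the strainer on the stand at about (277,272), and the tub opening at about (275,172). In the top view the strainer is at about (201,230) and the opening at about (341,223). I'll enlarge both stand areas and measure from those.

```bash
cat > h.py <<'E'
import numpy as np, cv2
from scipy.spatial.transform import Rotation as Ro
from plant import bot
def cam(n):
    c=bot.get_calibration(n); f=210/np.tan(np.radians(c['vfov']/2))
    K=np.array([[f,0,c['cx']],[0,f,c['cy']],[0,0,1.]]); R=Ro.from_euler('xyz',c['rotation']).as_matrix()
    return K,np.array([c['k1'],0,0,0.]),R,np.array(c['eye'])
def ray(n,p):
    K,d,R,e=cam(n); q=cv2.undistortPoints(np.array(p,float).reshape(-1,1,2),K,d)[:,0]
    v=np.c_[q,np.ones(len(q))]@R.T
    return e,v/np.linalg.norm(v,axis=1)[:,None]
def plane(n,p,z):
    e,v=ray(n,p); return e+v*((z-e[2])/v[:,2])[:,None]
def tri(ps,pt):
    e1,v1=ray('side',ps); e2,v2=ray('top',pt); out=[]
    for a,b in zip(v1,v2):
        s=np.linalg.lstsq(np.c_[a,-b],e2-e1,rcond=None)[0]; A=e1+s[0]*a; B=e2+s[1]*b
        out.append(np.r_[(A+B)/2,np.linalg.norm(A-B)])
    return np.array(out)
def proj(n,X):
    K,d,R,e=cam(n); X=(np.atleast_2d(X)-e)@R
    return cv2.projectPoints(X,np.zeros(3),np.zeros(3),K,d)[0][:,0]
E
python3 - <<'E'
from h import *
np.set_printoptions(precision=1,suppress=True)
s=cv2.imread('pics/side0.png');t=cv2.imread('pics/top0.png')
a=cv2.resize(s[200:320,215:315],None,fx=4,fy=4,interpolation=2)[:480]
b=cv2.resize(t[155:275,155:255],None,fx=4,fy=4,interpolation=2)
cv2.imwrite('pics/crop.png',np.hstack([a,b]))
for n,i,c in(('side',s,(275,172)),('top',t,(341,223))):
    h=cv2.cvtColor(i,cv2.COLOR_BGR2HSV); m=cv2.inRange(h,(22,120,80),(35,255,255))
    cs,hi=cv2.findContours(m,cv2.RETR_CCOMP,cv2.CHAIN_APPROX_NONE)
    for k,q in enumerate(cs):
        if hi[0,k,3]>=0 and cv2.contourArea(q)>150:
            P=plane(n,q[:,0].astype(float),120); (cx,cy),r=cv2.minEnclosingCircle(P[:,:2].astype(np.float32))
            print(n,cv2.contourArea(q),q[:,0].mean(0),'mean',P.mean(0),'enc',cx,cy,r,'ell',cv2.fitEllipse(P[:,:2].astype(np.float32)))
            pq=cs[hi[0,k,3]]; print('lid',cv2.minAreaRect(plane(n,pq[:,0].astype(float),120)[:,:2].astype(np.float32)))
E
```

```text
side 539.0 [274.9 172. ] mean [ 519.9 -203.7  120. ] enc 521.1672973632812 -204.26458740234375 57.67087173461914 ell ((520.203369140625, -204.10850524902344), (108.41111755371094, 110.62415313720703), 170.8376922607422)
lid ((520.465087890625, -205.38905334472656), (221.32656860351562, 185.2079620361328), 8.203827857971191)
top 1138.5 [340.7 222.9] mean [ 519.3 -204.3  120. ] enc 519.2387084960938 -203.9360809326172 56.7680549621582 ell ((519.248291015625, -204.1832275390625), (108.77101135253906, 111.90120697021484), 146.26498413085938)
lid ((519.9212646484375, -206.5504150390625), (224.34469604492188, 185.63853454589844), 8.393190383911133)
```

View pics/crop.png

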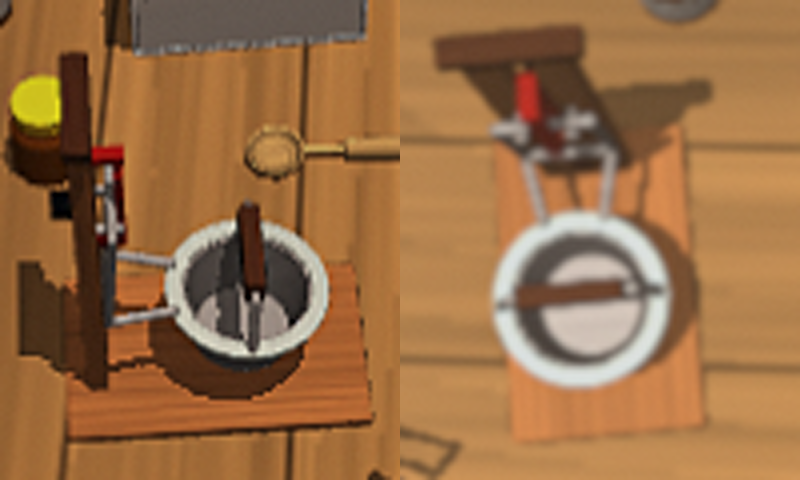

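The crops show the brown grip bar at about (184–215, 228) in the top view, the flange ellipse, the board, and the red hook with its prong at about (245,237–261) in the side view. Next I'll measure these.

Run:
```python
from h import *
np.set_printoptions(precision=1,suppress=True,linewidth=150)
s=cv2.imread('pics/side0.png');t=cv2.imread('pics/top0.png')
hs=cv2.cvtColor(s,cv2.COLOR_BGR2HSV);ht=cv2.cvtColor(t,cv2.COLOR_BGR2HSV)
# flange: bright, low-sat outer contour
for n,h,box in(('side',hs,(250,302,250,295)),('top',ht,(175,226,204,256))):
    m=cv2.inRange(h,(0,0,110),(179,75,255)); z=np.zeros_like(m); x0,x1,y0,y1=box; z[y0:y1,x0:x1]=m[y0:y1,x0:x1]
    cs,_=cv2.findContours(z,0,1); q=max(cs,key=cv2.contourArea); q=cv2.convexHull(q)[:,0].astype(float)
    P=plane(n,q,97)[:,:2].astype(np.float32); print(n,'flange',cv2.fitEllipse(P),cv2.minEnclosingCircle(P))
# grip bar
for n,h,box in(('side',hs,(272,284,248,276)),('top',ht,(180,222,220,236))):
    x0,x1,y0,y1=box; sub=h[y0:y1,x0:x1]; m=cv2.inRange(sub,(0,90,0),(20,255,150))
    k=cv2.connectedComponentsWithStats(m)[2]; print(n,k[1:,:5])
    l=cv2.connectedComponents(m)[1]; j=1+np.argmax(k[1:,4]); ys,xs=np.where(l==j)
    P=plane(n,np.c_[xs+x0,ys+y0],155)[:,:2].astype(np.float32); print('bar',cv2.minAreaRect(P),P.mean(0))
# board
sub=ht.copy(); m=cv2.inRange(sub,(5,100,110),(13,255,255)); z=np.zeros_like(m); z[180:270,170:235]=m[180:270,170:235]
z=cv2.morphologyEx(z,cv2.MORPH_OPEN,np.ones((3,3)))
cs,_=cv2.findContours(z,0,1); q=np.vstack([c for c in cs if cv2.contourArea(c)>20])
P=plane('top',q[:,0].astype(float),12)[:,:2].astype(np.float32); r=cv2.minAreaRect(P); print('board',r); print(cv2.boxPoints(r))
# red
for n,h,box in(('side',hs,(230,252,230,268)),('top',ht,(175,205,165,205))):
    x0,x1,y0,y1=box; m=cv2.inRange(h,(0,150,50),(6,255,255))|cv2.inRange(h,(172,150,50),(179,255,255))
    print(n); [print(y,''.join('#' if v else '.' for v in m[y,x0:x1])) for y in range(y0,y1)]
```

```text
side flange ((506.55877685546875, 200.04913330078125), (125.56956481933594, 154.61997985839844), 86.90726470947266) ((507.48065185546875, 198.2271270751953), 75.68782806396484)
top flange ((501.7615661621094, 201.51449584960938), (130.2478485107422, 146.99197387695312), 105.2448501586914) ((504.61962890625, 201.50064086914062), 74.08296203613281)
side [[  2   1   8  26 136]]
bar ((492.07989501953125, 202.61376953125), (18.112035751342773, 91.5630874633789), 5.848776817321777) [492.1 202.9]
top [[ 41   0   1   1   1]
 [  4   5  26   8 114]]
bar ((488.7280578613281, 200.2202606201172), (16.696332931518555, 69.31205749511719), 3.915193557739258) [490.  203.5]
board ((520.8156127929688, 201.35806274414062), (237.49264526367188, 147.2418975830078), 6.694808006286621)
[[394.3 260.6]
 [411.5 114.4]
 [647.3 142.1]
 [630.2 288.3]]
side
230 .#....................
231 .#....................
232 ......................
233 ......................
234 ......................
235 ......................
236 ......................
237 .......#########......
238 ........########......
239 ........######
[... 1468 characters left out ...]

185 ............####..............
186 .............###..............
187 ..............##..............
188 ..............###.............
189 ...............#####..........
190 ................####..........
191 .................###..........
192 ..............................
193 ..............................
194 ..............................
195 ..............................
196 ..............................
197 ..............................
198 ..............................
199 ..............................
200 ..............................
201 ..............................
202 ..............................
203 ..............................
204 ..............................
```

Run:
```python
from h import *
s=cv2.imread('pics/side0.png');t=cv2.imread('pics/top0.png')
o=bot.get_obs(); p=o['tool_pos']; R=Ro.from_euler('xyz',o['tcp_rot']).as_matrix()
for n,i in(('side',s),('top',t)):
    P=[p]+[p+R@np.array(v) for v in((0,95,-66),(0,-95,-66),(37,95,-66),(37,-95,-66),(-37,95,-66),(-37,-95,-66),(0,65,0),(0,-65,0))]
    q=proj(n,P); print(n,q.round(0).tolist())
    i[:]=i
    for a in q: cv2.circle(i,tuple(np.int32(a.round())),1,(0,255,255),-1)
a=cv2.resize(s[290:390,360:440],None,fx=5,fy=5);b=cv2.resize(t[310:410,0:80+0],None,fx=5,fy=5)
b=cv2.resize(t[310:410,0:100],None,fx=4,fy=5); cv2.imwrite('pics/g.png',np.hstack([a,b]))
```

```text
side [[399.0, 344.0], [394.0, 365.0], [412.0, 301.0], [409.0, 370.0], [426.0, 305.0], [379.0, 360.0], [398.0, 297.0], [392.0, 365.0], [404.0, 323.0]]
top [[71.0, 348.0], [24.0, 336.0], [94.0, 366.0], [19.0, 351.0], [88.0, 381.0], [30.0, 322.0], [99.0, 351.0], [48.0, 338.0], [94.0, 357.0]]
```

View pics/g.png

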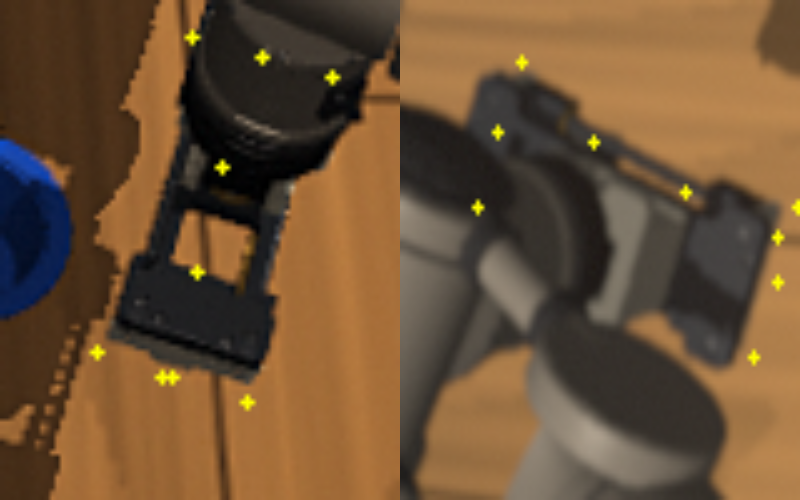

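The gripper's carriers move with the fingers, so its 190 mm width applies only when it is open. I'll close it to about half before going in, to stay clear of the hook. First I'll lift and spin.

{"fn": "jog_arm", "kwargs": {"targets": [{"xyz":[0,0,-0.15],"spin":1},{"xyz":[0,0,-0.15],"spin":1},{"xyz":[0,0,-0.15],"spin":1},{"xyz":[0,0,-0.15],"spin":1},{"xyz":[0,0,-0.15],"spin":1},{"xyz":[0,0,-0.15],"spin":1},{"xyz":[0,0,-0.15],"spin":1},{"xyz":[0,0,-0.15],"spin":1},{"xyz":[0,0,-0.1],"spin":1},{"xyz":[0,0,0],"spin":1}], "gripper": 50}}

```text
time: 1.35
tool_pos: [166.1, 498.2, 331.0]
tcp_rot: [3.141, -0.0, 1.817]
contact_force: [-0.8, -0.8, -0.7]
grip_width: 45.8
finger_force: 0.0
```

```bash
cat >> h.py <<'E'
def go(x,y,z,yaw=None):
    o=bot.get_obs(); R=Ro.from_euler('xyz',o['tcp_rot']).as_matrix()
    print('t',round(o['time'],2),'tcp',o['tool_pos'].round(1),'rot',o['tcp_rot'].round(4),'F',o['contact_force'].round(1),'need units',(R.T@(np.array([x,y,z])-o['tool_pos'])/80).round(3), 'spin',None if yaw is None else round((o['tcp_rot'][2]-yaw)*10,2))
E
python3 -c "
from h import *
go(491.5,198,300,1.688)"
```

```text
t 1.35 tcp [166.1 498.2 331. ] rot [ 3.1412e+00 -4.0000e-04  1.8165e+00] F [-0.8 -0.8 -0.7] need units [-4.629  3.033  0.387] spin 1.29
```

{"fn": "jog_arm", "kwargs": {"targets": [{"xyz":[0,0,0],"spin":0.7},{"xyz":[0,0,0],"spin":0.59},{"xyz":[-0.5,0.43,0],"spin":0},{"xyz":[-0.5,0.43,0],"spin":0},{"xyz":[-0.5,0.43,0],"spin":0},{"xyz":[-0.5,0.43,0],"spin":0},{"xyz":[-0.5,0.43,0],"spin":0},{"xyz":[-0.5,0.43,0],"spin":0},{"xyz":[-0.5,0.43,0],"spin":0},{"xyz":[-0.5,0.43,0],"spin":0}]}}

```text
time: 2.6
tool_pos: [478.5, 211.9, 330.4]
tcp_rot: [-3.141, -0.0, 1.691]
contact_force: [0.8, 0.2, 0.3]
grip_width: 46.2
finger_force: 0.0
```

```bash
python3 -c "
from h import *
go(491.5,198,180,1.688)"
```

```text
t 2.6 tcp [478.5 211.9 330.4] rot [-3.1410e+00 -1.0000e-04  1.6907e+00] F [0.8 0.2 0.3] need units [-0.193  0.142  1.88 ] spin 0.03
```

{"fn": "jog_arm", "kwargs": {"targets": [{"xyz":[-0.19,0.14,0.2],"spin":0},{"xyz":[0,0,0.35],"spin":0},{"xyz":[0,0,0.35],"spin":0},{"xyz":[0,0,0.35],"spin":0},{"xyz":[0,0,0.35],"spin":0},{"xyz":[0,0,0.25],"spin":0},{"xyz":[0,0,0.1],"spin":0},{"xyz":[0,0,0],"spin":0},{"xyz":[0,0,0],"spin":0},{"xyz":[0,0,0],"spin":0}]}}

```text
time: 3.85
tool_pos: [488.0, 199.7, 173.6]
tcp_rot: [-3.136, 0.0, 1.691]
contact_force: [-5.7, -1.4, -2.5]
grip_width: 45.9
finger_force: 0.0
```

Run:
```python
from h import *
go(491.5,198,180,1.688)
s=bot.capture('side');t=bot.capture('top');o=bot.get_obs();p=o['tool_pos']
for n,i in(('side',s),('top',t)): print(proj(n,[p,p+[0,0,-20]]).round(1).tolist())
a=cv2.resize(s[200:320,215:315],None,fx=4,fy=4,interpolation=2)
b=cv2.resize(t[155:275,155:255],None,fx=4,fy=4,interpolation=2)
cv2.imwrite('pics/c2.png',np.hstack([a,b]))
```

```text
t 3.85 tcp [488.  199.7 173.6] rot [-3.1361e+00  1.0000e-04  1.6915e+00] F [-5.7 -1.4 -2.5] need units [-0.027  0.041 -0.08 ] spin 0.03
[[279.0, 257.0], [278.9, 260.8]]
[[195.5, 227.8], [196.7, 228.9]]
```

View pics/c2.png

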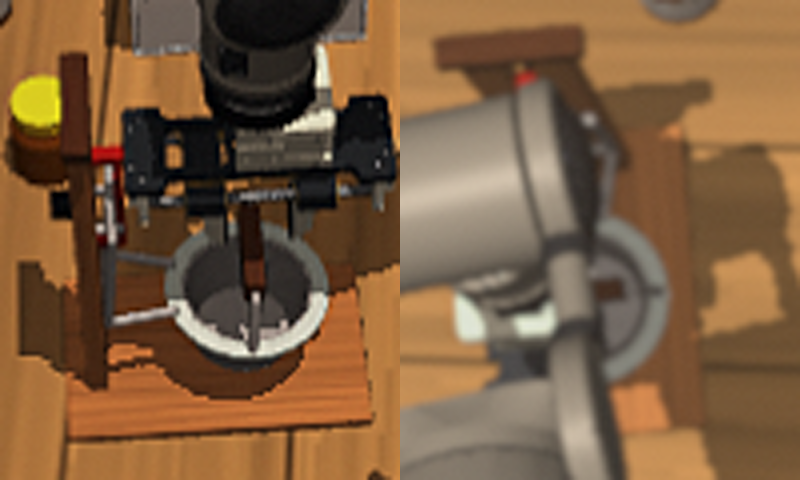

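The picture shows the wide gripper body just touching the red upper arm, at about (100,155) in the left crop, with about 6 N sideways. That puts the arm face at stand x ≈ 92, as listed. I'll back off about 5 mm along tool −y and then descend. Levelling the strainer moves its grip to stand x ≈ −3.5, so the pinch should work from there.

{"fn": "jog_arm", "kwargs": {"targets": [{"xyz":[0,-0.06,0],"spin":0},{"xyz":[0,0,0],"spin":0},{"xyz":[0,0,0.07],"spin":0},{"xyz":[0,0,0.07],"spin":0},{"xyz":[0,0,0.07],"spin":0},{"xyz":[0,0,0],"spin":0},{"xyz":[0,0,0],"spin":0},{"xyz":[0,0,0],"spin":0},{"xyz":[0,0,0],"spin":0},{"xyz":[0,0,0],"spin":0}]}}

```text
time: 5.2
tool_pos: [485.8, 199.0, 158.0]
tcp_rot: [3.141, -0.0, 1.691]
contact_force: [0.4, -0.8, 0.5]
grip_width: 45.8
finger_force: 0.0
```

```bash
python3 -c "
from h import *
go(487,197.4,128,1.688)"
```

```text
t 5.2 tcp [485.8 199.  158. ] rot [ 3.1413e+00 -1.0000e-04  1.6908e+00] F [ 0.4 -0.8  0.5] need units [-0.022  0.013  0.375] spin 0.03
```

{"fn": "jog_arm", "kwargs": {"targets": [{"xyz":[-0.01,0.013,0.07],"spin":0},{"xyz":[-0.01,0,0.08],"spin":0},{"xyz":[0,0,0.08],"spin":0},{"xyz":[0,0,0.08],"spin":0},{"xyz":[0,0,0.06],"spin":0},{"xyz":[0,0,0],"spin":0},{"xyz":[0,0,0],"spin":0},{"xyz":[0,0,0],"spin":0},{"xyz":[0,0,0],"spin":0},{"xyz":[0,0,0],"spin":0}]}}

```text
time: 6.45
tool_pos: [487.0, 197.6, 128.4]
tcp_rot: [3.141, -0.0, 1.691]
contact_force: [1.1, -0.1, 0.1]
grip_width: 46.0
finger_force: 0.0
```

{"fn": "jog_arm", "kwargs": {"targets": [{"xyz":[0,0,0],"spin":0},{"xyz":[0,0,0],"spin":0},{"xyz":[0,0,0],"spin":0},{"xyz":[0,0,0],"spin":0},{"xyz":[0,0,0],"spin":0},{"xyz":[0,0,0],"spin":0},{"xyz":[0,0,0],"spin":0},{"xyz":[0,0,0],"spin":0},{"xyz":[0,0,0],"spin":0},{"xyz":[0,0,0],"spin":0}], "gripper": 22}}

```text
time: 7.7
tool_pos: [489.6, 197.9, 129.5]
tcp_rot: [3.135, -0.001, 1.691]
contact_force: [6.2, 1.0, 1.9]
grip_width: 20.4
finger_force: 3.0
```

{"fn": "jog_arm", "kwargs": {"targets": [{"xyz":[0,0,0],"spin":0},{"xyz":[0,0,0],"spin":0},{"xyz":[0,0,0],"spin":0},{"xyz":[0,0,0],"spin":0},{"xyz":[0,0,0],"spin":0},{"xyz":[0,0,0],"spin":0},{"xyz":[0,0,0],"spin":0},{"xyz":[0,0,0],"spin":0},{"xyz":[0,0,0],"spin":0},{"xyz":[0,0,0],"spin":0}], "gripper": 0}}

```text
time: 8.95
tool_pos: [490.6, 198.1, 130.5]
tcp_rot: [3.132, -0.001, 1.691]
contact_force: [6.5, 0.7, 4.9]
grip_width: 15.5
finger_force: 30.0
```

{"fn": "jog_arm", "kwargs": {"targets": [{"xyz":[0,0,-0.025],"spin":0},{"xyz":[0,0,-0.025],"spin":0},{"xyz":[0,0,-0.025],"spin":0},{"xyz":[0,0,-0.025],"spin":0},{"xyz":[0,0,0],"spin":0},{"xyz":[0,0,0],"spin":0},{"xyz":[0,0,0],"spin":0},{"xyz":[0,0,0],"spin":0},{"xyz":[0,0,0],"spin":0},{"xyz":[0,0,0],"spin":0}]}}

```text
time: 10.2
tool_pos: [487.3, 197.5, 135.7]
tcp_rot: [3.142, 0.0, 1.691]
contact_force: [5.5, 1.2, -4.6]
grip_width: 15.9
finger_force: 30.0
```

{"fn": "jog_arm", "kwargs": {"targets": [{"xyz":[0,0.01,0],"spin":0},{"xyz":[0,0,-0.03],"spin":0},{"xyz":[0,0,-0.03],"spin":0},{"xyz":[0,0,-0.03],"spin":0},{"xyz":[0,0,0],"spin":0},{"xyz":[0,0,0],"spin":0},{"xyz":[0,0,0],"spin":0},{"xyz":[0,0,0],"spin":0},{"xyz":[0,0,0],"spin":0},{"xyz":[0,0,0],"spin":0}]}}

```text
time: 11.45
tool_pos: [487.8, 197.6, 143.6]
tcp_rot: [3.141, -0.0, 1.691]
contact_force: [2.4, 0.1, -3.9]
grip_width: 15.8
finger_force: 30.0
```

Run:
```python
from h import *
o=bot.get_obs();print(o['contact_force'].round(1),o['moment'].round(2))
s=bot.capture('side');cv2.imwrite('pics/c3.png',cv2.resize(s[190:320,215:335],None,fx=4.6,fy=4.6,interpolation=2))
```

```text
[ 2.4  0.1 -3.9] [-0.1  -0.19  0.  ]
```

View pics/c3.png

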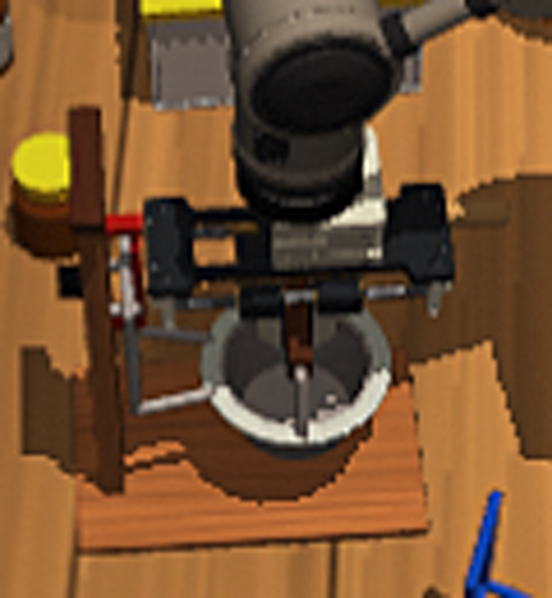

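Run:
```python
from h import *
c,s=np.cos(.117),np.sin(.117)
W=lambda x,y,z:[491+c*x-s*y,197.9+s*x+c*y,z]
for tip in range(16,77,10):
    T=211+tip
    print(tip,proj('side',[W(92,-6,T+22),W(92,6,T+14),W(97,6,T),W(94,6,T-78),W(94,6,T-86)]).round(1).tolist())
h=cv2.cvtColor(cv2.imread('pics/side0.png'),cv2.COLOR_BGR2HSV)
for y in range(234,266): print(y,[f'{a}/{b}/{v}' for a,b,v in h[y,242:249].tolist()])
```

```text
16 [[245.9, 241.2], [246.2, 246.2], [244.6, 249.2], [246.7, 264.5], [246.8, 266.0]]
26 [[245.8, 239.0], [246.0, 244.1], [244.5, 247.1], [246.6, 262.6], [246.7, 264.1]]
36 [[245.6, 236.9], [245.9, 242.0], [244.3, 245.0], [246.5, 260.7], [246.6, 262.2]]
46 [[245.5, 234.8], [245.7, 239.9], [244.2, 242.9], [246.3, 258.7], [246.4, 260.3]]
56 [[245.4, 232.6], [245.6, 237.7], [244.0, 240.8], [246.2, 256.8], [246.3, 258.3]]
66 [[245.2, 230.4], [245.5, 235.5], [243.9, 238.7], [246.1, 254.8], [246.2, 256.4]]
76 [[245.1, 228.1], [245.3, 233.3], [243.7, 236.5], [245.9, 252.8], [246.0, 254.4]]
234 ['15/167/180', '16/165/173', '15/166/169', '15/164/177', '15/168/181', '15/165/186', '15/164/183']
235 ['14/167/179', '14/171/172', '14/170/169', '14/172/173', '15/164/180', '15/165/184', '15/166/184']
236 ['8/196/169', '7/199/164', '7/200/162', '7/201/166', '15/166/181', '15/166/186', '15/167/183']
237 ['0/239/159', '0/239/158', '179/242/159', '1/225/160', '15/167/183', '15/165/187', '15/166/184']
238 ['1/229/166', '1/232/166', '0/232/163', '2/224/164', '16/167/185', '15/165/187', '15/166/184']
239 ['1
[... 1905 characters left out ...]
'15/168/179', '15/168/173']
259 ['13/37/166', '14/32/173', '3/96/61', '0/255/38', '8/204/106', '14/168/178', '15/165/173']
260 ['10/30/128', '15/28/127', '179/127/52', '0/255/35', '7/199/105', '15/165/175', '15/165/173']
261 ['10/26/58', '50/14/56', '8/184/75', '11/206/110', '13/185/154', '15/173/177', '15/169/173']
262 ['10/31/49', '15/12/44', '12/122/107', '13/119/148', '14/121/164', '15/163/166', '14/174/158']
263 ['13/34/53', '0/23/44', '12/43/149', '13/39/171', '13/34/174', '12/56/177', '12/59/172']
264 ['10/29/52', '165/12/42', '13/41/118', '5/13/121', '8/15/133', '8/15/139', '9/17/148']
265 ['10/29/53', '120/17/44', '14/161/150', '14/155/151', '14/150/146', '13/124/115', '12/103/119']
```

{"fn": "jog_arm", "kwargs": {"targets": [{"xyz":[0,0,-0.04],"spin":0},{"xyz":[0,0,-0.04],"spin":0},{"xyz":[0,0,-0.04],"spin":0},{"xyz":[0,0,-0.04],"spin":0},{"xyz":[0,0,-0.04],"spin":0},{"xyz":[0,0,-0.03],"spin":0},{"xyz":[0,0,-0.03],"spin":0},{"xyz":[0,0,0],"spin":0},{"xyz":[0,0,0],"spin":0},{"xyz":[0,0,0],"spin":0}]}}

```text
time: 12.75
tool_pos: [488.0, 197.7, 164.5]
tcp_rot: [3.141, -0.0, 1.691]
contact_force: [2.1, 0.3, -2.3]
grip_width: 15.6
finger_force: 30.0
```

{"fn": "jog_arm", "kwargs": {"targets": [{"xyz":[0,-0.02,0],"spin":0},{"xyz":[0,-0.02,0],"spin":0},{"xyz":[0,0,0],"spin":0},{"xyz":[0,0,0],"spin":0},{"xyz":[0,0,0],"spin":0},{"xyz":[0,0,0],"spin":0},{"xyz":[0,0,0],"spin":0},{"xyz":[0,0,0],"spin":0},{"xyz":[0,0,0],"spin":0},{"xyz":[0,0,0],"spin":0}]}}

```text
time: 14.0
tool_pos: [487.3, 197.6, 165.3]
tcp_rot: [3.135, -0.001, 1.691]
contact_force: [10.3, 1.5, -3.0]
grip_width: 16.0
finger_force: 30.0
```

{"fn": "jog_arm", "kwargs": {"targets": [{"xyz":[0,0.02,0],"spin":0},{"xyz":[0,0,0],"spin":0},{"xyz":[0,0,-0.025],"spin":0},{"xyz":[0,0,-0.025],"spin":0},{"xyz":[0,0,0],"spin":0},{"xyz":[0,0,0],"spin":0},{"xyz":[0,0,0],"spin":0},{"xyz":[0,0,0],"spin":0},{"xyz":[0,0,0],"spin":0},{"xyz":[0,0,0],"spin":0}]}}

```text
time: 15.25
tool_pos: [486.5, 197.4, 167.9]
tcp_rot: [3.141, -0.0, 1.691]
contact_force: [5.9, 0.9, -6.7]
grip_width: 15.8
finger_force: 30.0
```

{"fn": "jog_arm", "kwargs": {"targets": [{"xyz":[0,0,-0.025],"spin":0},{"xyz":[0,0,-0.025],"spin":0},{"xyz":[0,0,0],"spin":0},{"xyz":[0,0,0],"spin":0},{"xyz":[0,0,0],"spin":0},{"xyz":[0,0,0],"spin":0},{"xyz":[0,0,0],"spin":0},{"xyz":[0,0,0],"spin":0}]}}

```text
invalid input
```

{"fn": "jog_arm", "kwargs": {"targets": [{"xyz":[0,0,-0.025],"spin":0},{"xyz":[0,0,-0.025],"spin":0},{"xyz":[0,0,0],"spin":0},{"xyz":[0,0,0],"spin":0},{"xyz":[0,0,0],"spin":0},{"xyz":[0,0,0],"spin":0},{"xyz":[0,0,0],"spin":0},{"xyz":[0,0,0],"spin":0},{"xyz":[0,0,0],"spin":0},{"xyz":[0,0,0],"spin":0}]}}

```text
time: 16.5
tool_pos: [486.5, 197.4, 171.8]
tcp_rot: [3.141, 0.0, 1.691]
contact_force: [5.7, 0.7, -7.7]
grip_width: 16.0
finger_force: 30.0
```

{"fn": "jog_arm", "kwargs": {"targets": [{"xyz":[0,0,-0.025],"spin":0},{"xyz":[0,0,-0.015],"spin":0},{"xyz":[0,0,0],"spin":0},{"xyz":[0,0,0],"spin":0},{"xyz":[0,0,0],"spin":0},{"xyz":[0,0,0],"spin":0},{"xyz":[0,0,0],"spin":0},{"xyz":[0,0,0],"spin":0},{"xyz":[0,0,0],"spin":0},{"xyz":[0,0,0],"spin":0}]}}

```text
time: 17.75
tool_pos: [486.4, 197.3, 174.9]
tcp_rot: [-3.141, 0.0, 1.691]
contact_force: [7.1, 0.7, -6.3]
grip_width: 16.2
finger_force: 30.0
```

{"fn": "jog_arm", "kwargs": {"targets": [{"xyz":[0,0.005,-0.02],"spin":0},{"xyz":[0,0,-0.015],"spin":0},{"xyz":[0,0,0],"spin":0},{"xyz":[0,0,0],"spin":0},{"xyz":[0,0,0],"spin":0},{"xyz":[0,0,0],"spin":0},{"xyz":[0,0,0],"spin":0},{"xyz":[0,0,0],"spin":0},{"xyz":[0,0,0],"spin":0},{"xyz":[0,0,0],"spin":0}]}}

```text
time: 19.0
tool_pos: [486.6, 197.5, 178.3]
tcp_rot: [3.142, -0.0, 1.691]
contact_force: [-0.1, -0.1, -3.3]
grip_width: 16.1
finger_force: 30.0
```

The sideways force has dropped to zero, so the tip is cleared. I'll add about 1.6 mm and ease out.

{"fn": "jog_arm", "kwargs": {"targets": [{"xyz":[0,0,-0.02],"spin":0},{"xyz":[0,0,0],"spin":0},{"xyz":[0,-0.02,0],"spin":0},{"xyz":[0,-0.02,0],"spin":0},{"xyz":[0,0,0],"spin":0},{"xyz":[0,0,0],"spin":0},{"xyz":[0,0,0],"spin":0},{"xyz":[0,0,0],"spin":0},{"xyz":[0,0,0],"spin":0},{"xyz":[0,0,0],"spin":0}]}}

```text
time: 20.25
tool_pos: [483.4, 197.1, 179.9]
tcp_rot: [3.141, -0.0, 1.691]
contact_force: [0.4, 0.5, -2.7]
grip_width: 15.8
finger_force: 30.0
```

{"fn": "jog_arm", "kwargs": {"targets": [{"xyz":[0,-0.04,0],"spin":0},{"xyz":[0,-0.04,0],"spin":0},{"xyz":[0,-0.04,0],"spin":0},{"xyz":[0,-0.04,0],"spin":0},{"xyz":[0,0,0],"spin":0},{"xyz":[0,0,0],"spin":0},{"xyz":[0,0,0],"spin":0},{"xyz":[0,0,0],"spin":0},{"xyz":[0,0,0],"spin":0},{"xyz":[0,0,0],"spin":0}]}}

```text
time: 21.5
tool_pos: [470.7, 195.6, 179.9]
tcp_rot: [3.141, -0.0, 1.691]
contact_force: [1.1, -0.2, -3.4]
grip_width: 15.9
finger_force: 30.0
```

{"fn": "jog_arm", "kwargs": {"targets": [{"xyz":[0,-0.1,0],"spin":0},{"xyz":[0,-0.15,0],"spin":0},{"xyz":[0,-0.2,0],"spin":0},{"xyz":[0,-0.2,0],"spin":0},{"xyz":[0,-0.1,0],"spin":0},{"xyz":[0,0,-0.15],"spin":0},{"xyz":[0,0,-0.25],"spin":0},{"xyz":[0,0,-0.3],"spin":0},{"xyz":[0,0,-0.25],"spin":0},{"xyz":[0,0,-0.1],"spin":0}]}}

```text
time: 22.75
tool_pos: [412.1, 188.6, 265.7]
tcp_rot: [3.138, -0.0, 1.691]
contact_force: [0.3, 0.6, -3.4]
grip_width: 15.8
finger_force: 30.0
```

```bash
python3 -c "
from h import *
go(440,-120,262,1.688)"
```

```text
t 22.75 tcp [412.1 188.6 265.7] rot [ 3.1382e+00 -5.0000e-04  1.6907e+00] F [ 0.3  0.6 -3.4] need units [-3.871 -0.116  0.044] spin 0.03
```

{"fn": "jog_arm", "kwargs": {"targets": [{"xyz":[-0.2,0,0],"spin":0},{"xyz":[-0.4,0,0],"spin":0},{"xyz":[-0.5,0,0],"spin":0},{"xyz":[-0.55,0.05,0],"spin":0},{"xyz":[-0.55,0.1,0],"spin":0},{"xyz":[-0.55,0.1,0],"spin":0},{"xyz":[-0.55,0.1,0],"spin":0},{"xyz":[-0.5,0.1,0],"spin":0},{"xyz":[-0.4,0.1,0],"spin":0},{"xyz":[-0.2,0.05,0],"spin":0}]}}

```text
time: 24.0
tool_pos: [500.4, -157.5, 262.7]
tcp_rot: [-3.14, -0.001, 1.689]
contact_force: [0.6, 0.6, -3.5]
grip_width: 15.8
finger_force: 30.0
```

```bash
python3 -c "
from h import *
go(519.7,-204.1,240,1.688)"
```

```text
t 24.0 tcp [ 500.4 -157.5  262.7] rot [-3.1397e+00 -9.0000e-04  1.6887e+00] F [ 0.6  0.6 -3.5] need units [-0.607  0.171  0.283] spin 0.01
```

{"fn": "jog_arm", "kwargs": {"targets": [{"xyz":[-0.2,0.05,0],"spin":0},{"xyz":[-0.2,0.06,0],"spin":0},{"xyz":[-0.15,0.06,0.05],"spin":0},{"xyz":[-0.057,0,0.1],"spin":0},{"xyz":[0,0,0.1],"spin":0},{"xyz":[0,0,0.1],"spin":0},{"xyz":[0,0,0],"spin":0},{"xyz":[0,0,0],"spin":0},{"xyz":[0,0,0],"spin":0},{"xyz":[0,0,0],"spin":0}]}}

```text
time: 25.25
tool_pos: [520.3, -202.0, 236.2]
tcp_rot: [3.141, 0.0, 1.691]
contact_force: [-0.4, 0.0, -4.3]
grip_width: 15.5
finger_force: 30.0
```

Run:
```python
from h import *
go(519.7,-204.1,235,1.688)
s=bot.capture('side');t=bot.capture('top');cv2.imwrite('pics/s4.png',s);cv2.imwrite('pics/t4.png',t)
p=bot.get_obs()['tool_pos']
print(proj('side',[p]).round(1),proj('top',[p]).round(1))
a=cv2.resize(s[110:230,220:340],None,fx=3.3,fy=3.3,interpolation=2);b=cv2.resize(t[160:280,280:400],None,fx=3.3,fy=3.3,interpolation=2)
cv2.imwrite('pics/c4.png',np.hstack([a,b]))
```

```text
t 25.25 tcp [ 520.3 -202.   236.2] rot [3.1411e+00 2.0000e-04 1.6908e+00] F [-0.4  0.  -4.3] need units [-0.026 -0.011  0.015] spin 0.03
[[274.9 148.2]] [[347.7 215.4]]
```

View pics/c4.png

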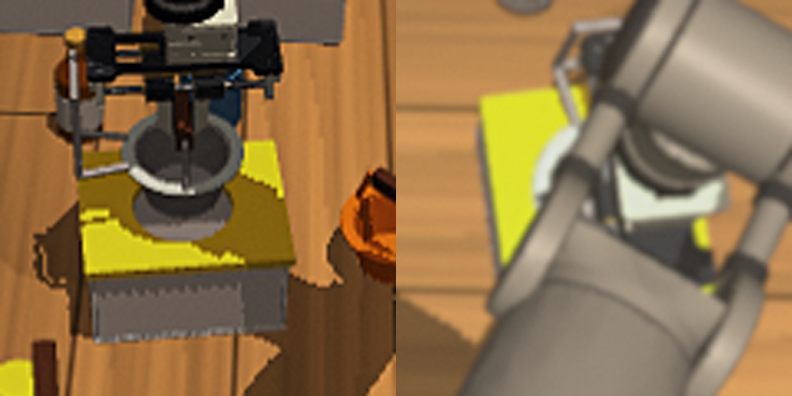

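The left crop shows the strainer hanging level above the opening, with its flange rim spanning about pixels 257–294 across and its near edge at row 170. I'll measure the rim quickly.

Run:
```python
from h import *
from scipy.optimize import least_squares
s=cv2.imread('pics/s4.png');h=cv2.cvtColor(s,cv2.COLOR_BGR2HSV)
m=cv2.inRange(h,(0,0,60),(179,80,255))
# near (lower) outer rim: scan each column downward from row 150 inside rim until yellow lid appears
pts=[]
for x in range(262,291):
    col=h[158:176,x]; y=[j for j in range(18) if 20<=col[j][0]<=36 and col[j][1]>120]
    if y: pts.append((x,158+y[0]-.5))
print(pts)
pts=np.array(pts,float)
for z in(202,205,208):
    P=plane('side',pts,z)[:,:2]
    r=least_squares(lambda c:np.hypot(*(P-c).T)-64,[520,-202],loss='soft_l1'); print(z,r.x.round(1),np.abs(r.fun).mean().round(2))
```

```text
[(262, 165.5), (287, 165.5), (288, 164.5), (289, 164.5), (290, 163.5)]
202 [ 521.2 -201.7] 0.72
205 [ 521.1 -198.8] 0.71
208 [ 520.9 -195.9] 0.7
```

{"fn": "jog_arm", "kwargs": {"targets": [{"xyz":[-0.025,-0.012,0],"spin":0},{"xyz":[0,0,0.08],"spin":0},{"xyz":[0,0,0.12],"spin":0},{"xyz":[0,0,0.12],"spin":0},{"xyz":[0,0,0.12],"spin":0},{"xyz":[0,0,0.12],"spin":0},{"xyz":[0,0,0.12],"spin":0},{"xyz":[0,0,0.08],"spin":0},{"xyz":[0,0,0],"spin":0},{"xyz":[0,0,0],"spin":0}]}}

```text
time: 26.6
tool_pos: [519.7, -204.2, 175.4]
tcp_rot: [3.141, 0.0, 1.691]
contact_force: [0.2, -0.2, -4.1]
grip_width: 16.0
finger_force: 30.0
```

{"fn": "jog_arm", "kwargs": {"targets": [{"xyz":[0,0,0.04],"spin":0},{"xyz":[0,0,0.04],"spin":0},{"xyz":[0,0,0.04],"spin":0},{"xyz":[0,0,0.03],"spin":0},{"xyz":[0,0,0.02],"spin":0},{"xyz":[0,0,0],"spin":0},{"xyz":[0,0,0],"spin":0},{"xyz":[0,0,0],"spin":0},{"xyz":[0,0,0],"spin":0},{"xyz":[0,0,0],"spin":0}]}}

```text
time: 27.85
tool_pos: [519.5, -204.0, 161.5]
tcp_rot: [3.141, -0.0, 1.691]
contact_force: [0.3, -0.1, -3.7]
grip_width: 15.7
finger_force: 30.0
```

Still free, so I'll keep lowering in small steps.

{"fn": "jog_arm", "kwargs": {"targets": [{"xyz":[0,0,0.02],"spin":0},{"xyz":[0,0,0.02],"spin":0},{"xyz":[0,0,0.02],"spin":0},{"xyz":[0,0,0],"spin":0},{"xyz":[0,0,0],"spin":0},{"xyz":[0,0,0],"spin":0},{"xyz":[0,0,0],"spin":0},{"xyz":[0,0,0],"spin":0},{"xyz":[0,0,0],"spin":0},{"xyz":[0,0,0],"spin":0}]}}

```text
time: 29.1
tool_pos: [519.5, -204.0, 156.7]
tcp_rot: [-3.142, -0.0, 1.691]
contact_force: [-0.3, 0.4, -3.1]
grip_width: 15.7
finger_force: 30.0
```

{"fn": "jog_arm", "kwargs": {"targets": [{"xyz":[0,0,0.02],"spin":0},{"xyz":[0,0,0.02],"spin":0},{"xyz":[0,0,0],"spin":0},{"xyz":[0,0,0],"spin":0},{"xyz":[0,0,0],"spin":0},{"xyz":[0,0,0],"spin":0},{"xyz":[0,0,0],"spin":0},{"xyz":[0,0,0],"spin":0},{"xyz":[0,0,0],"spin":0},{"xyz":[0,0,0],"spin":0}]}}

```text
time: 30.35
tool_pos: [519.4, -204.1, 154.1]
tcp_rot: [3.141, 0.0, 1.691]
contact_force: [-4.6, 0.7, 6.4]
grip_width: 15.8
finger_force: 30.0
```

{"fn": "jog_arm", "kwargs": {"targets": [{"xyz":[0,-0.015,0],"spin":0},{"xyz":[0,0,0],"spin":0},{"xyz":[0,0,0],"spin":0},{"xyz":[0,0,0],"spin":0},{"xyz":[0,0,0],"spin":0},{"xyz":[0,0,0],"spin":0},{"xyz":[0,0,0],"spin":0},{"xyz":[0,0,0],"spin":0},{"xyz":[0,0,0],"spin":0},{"xyz":[0,0,0],"spin":0}]}}

```text
time: 31.6
tool_pos: [519.4, -204.1, 154.1]
tcp_rot: [3.139, 0.001, 1.691]
contact_force: [3.6, 3.4, 5.6]
grip_width: 16.2
finger_force: 30.0
```

Friction holds it with no sliding, at the expected height (TCP ≈ 154), so it looks home. I'll centre the load and release.

{"fn": "jog_arm", "kwargs": {"targets": [{"xyz":[0,0.007,-0.01],"spin":0},{"xyz":[0,0,0],"spin":0},{"xyz":[0,0,0],"spin":0},{"xyz":[0,0,0],"spin":0},{"xyz":[0,0,0],"spin":0},{"xyz":[0,0,0],"spin":0},{"xyz":[0,0,0],"spin":0},{"xyz":[0,0,0],"spin":0},{"xyz":[0,0,0],"spin":0},{"xyz":[0,0,0],"spin":0}]}}

```text
time: 32.85
tool_pos: [518.7, -204.1, 154.2]
tcp_rot: [-3.141, -0.0, 1.691]
contact_force: [0.6, -0.6, -1.5]
grip_width: 15.7
finger_force: 30.0
```

{"fn": "jog_arm", "kwargs": {"targets": [{"xyz":[0,0,0],"spin":0},{"xyz":[0,0,0],"spin":0},{"xyz":[0,0,0],"spin":0},{"xyz":[0,0,0],"spin":0},{"xyz":[0,0,0],"spin":0},{"xyz":[0,0,0],"spin":0},{"xyz":[0,0,0],"spin":0},{"xyz":[0,0,0],"spin":0},{"xyz":[0,0,0],"spin":0},{"xyz":[0,0,0],"spin":0}], "gripper": 50}}

```text
time: 34.1
tool_pos: [518.9, -204.1, 154.3]
tcp_rot: [3.142, -0.0, 1.691]
contact_force: [-0.9, 0.4, 0.1]
grip_width: 46.0
finger_force: 0.0
```

{"fn": "jog_arm", "kwargs": {"targets": [{"xyz":[0,0,-0.1],"spin":0},{"xyz":[0,0,-0.2],"spin":0},{"xyz":[0,0,-0.3],"spin":0},{"xyz":[0,0,-0.3],"spin":0},{"xyz":[0,0,-0.3],"spin":0},{"xyz":[0,-0.5,-0.2],"spin":0},{"xyz":[0,-0.6,0],"spin":0},{"xyz":[0,-0.5,0],"spin":0},{"xyz":[0,0,0],"spin":0},{"xyz":[0,0,0],"spin":0}]}}

```text
time: 35.35
tool_pos: [392.4, -219.7, 267.0]
tcp_rot: [3.14, 0.001, 1.69]
contact_force: [0.8, -0.0, -0.1]
grip_width: 45.9
finger_force: 0.0
```

Run:
```python
from h import *
s=bot.capture('side');t=bot.capture('top');cv2.imwrite('pics/s5.png',s);cv2.imwrite('pics/t5.png',t)
a=cv2.resize(s[110:230,220:340],None,fx=3.3,fy=3.3,interpolation=2);b=cv2.resize(t[160:280,280:400],None,fx=3.3,fy=3.3,interpolation=2)
cv2.imwrite('pics/c5.png',np.hstack([a,b]))
for n,i,box in(('side',s,(250,300,140,195)),('top',t,(305,380,190,255))):
    h=cv2.cvtColor(i,cv2.COLOR_BGR2HSV);x0,x1,y0,y1=box;y=cv2.inRange(h,(20,120,50),(36,255,255))
    z=np.zeros_like(y);z[y0:y1,x0:x1]=255-y[y0:y1,x0:x1];z=cv2.morphologyEx(z,cv2.MORPH_OPEN,cv2.getStructuringElement(2,(7,7)))
    q=max(cv2.findContours(z,0,1)[0],key=cv2.contourArea)[:,0].astype(float)
    print(n,cv2.fitEllipse(plane(n,q,123)[:,:2].astype(np.float32)))
```

```text
side ((518.95068359375, -202.06390380859375), (124.36618041992188, 125.49751281738281), 22.858644485473633)
top ((517.4900512695312, -238.78871154785156), (182.84384155273438, 189.4749755859375), 53.451969146728516)
```

View pics/c5.png

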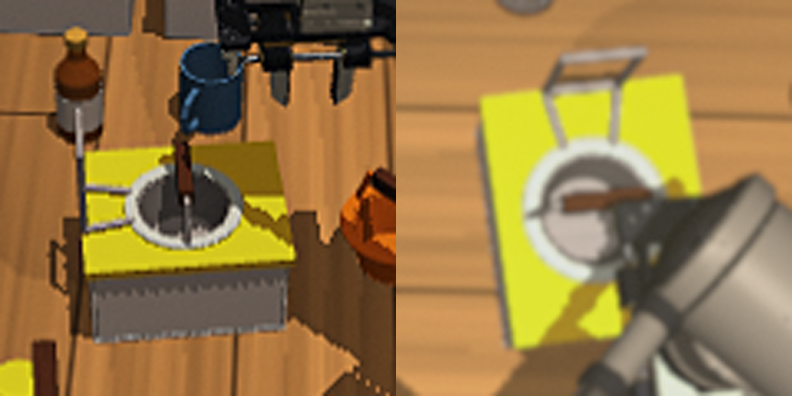

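The crops show the flange flat and round on the lid, centred at about (519,−202) against the opening at (519.7,−204). The gripper is clear, so I'll hand in.

```bash
python3 -c "
from plant import bot
print(bot.close_job())"
```

```text
the job is handed in; nothing more can be done
None
```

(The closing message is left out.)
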